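Plug a keyed can capacitor into its chassis socket by feel

TASK

Take the taller of the two can capacitors out of the sloping rack and plug it into the round keyed socket on the amplifier chassis: feel for the angle at which the notch in its foot drops over the key inside the socket, and leave it standing upright, fully home on the socket's floor. Leave the shorter capacitor in the rack and do not disturb the other things on the bench.

Things in the scene. Friction and masses are not known exactly. Their poses are not given: they have to be found in the camera images.
- tall_cap: Taller can capacitor, 122 mm long, 0.25 to 0.5 kg: black cylinder, diameter 54 mm, metal top, grey foot below (diameter 43, length 33 mm) with one straight notch in its side, 11 mm wide, over its full length. Origin: centre of the foot's underside; z: along the can to its top; x: from its axis to the notch. It starts in either of the rack's two places, leaning 35 degrees from vertical.
- tall_top (a point): Centre of the taller capacitor's top, 122 mm from its origin along z. In the rack the top leans towards the robot's side, the notch is on the upper side and the foot stands square on a sloping end stop. The can draws out along its own axis; all of it farther than 70 mm from the foot's underside stands clear of the rack.
- short_cap: Shorter capacitor, 98 mm long, otherwise the same as the taller one, with the same frame. It leans in the rack's other place, axis 110 mm from the taller one's, and stays there.
- rack: White sloping rack, fixed, base plate 130 x 210 mm, highest parts 85 mm above the bench. Origin: centre of its underside; x: away from the robot, opposite to the lean. Its places lie at y = -55 and +55 mm (feet at x = 30, z = 32 mm). A back plate and two cheeks reach 65 mm along each can from the end stop.
- chassis: Amplifier chassis, fixed: black plate 220 (x) x 280 (y) x 12 mm with a toroidal transformer (diameter 108 mm, top 65 mm above the bench), a green circuit board and a heat sink (top 57 mm above the bench). Origin: centre of its underside. It stands left or right, with the rack on the other side.
- socket (a point): Centre of the floor of the round grey socket on the chassis, 17 mm above the bench; axes as the chassis. One key, 8 mm wide, stands on the bore's wall, reaching in to 13 mm from the axis and up to 16 mm above the floor. The socket is fixed, but at an angle that no pose tells: seen from the axis, the key lies within 0.7 rad either way of this point's +x.
- socket_rim (a point): Centre of the socket's mouth, 30 mm above its floor. Upright bore, diameter 46 mm, with an 8 mm high lead-in widening to 54 mm at the rim; outside diameter about 66 mm. A foot not turned right stops on the key, 16 mm above the floor; turned right within about 4 degrees it goes down to the floor, and the can's wide part is then 3 mm above the rim.
- core: Loose dark ferrite ring, diameter 42 mm, 14 mm high, lying on the chassis plate some 65 mm from the socket. To be left alone.
- meter: Yellow hand multimeter lying on the bench behind, 150 x 78 x 40 mm. To be left alone.
- driver: Screwdriver, 190 mm, lying on the bench behind. To be left alone.
- wrench: Wrench, 160 mm, lying at the robot's left. To be left alone.
- bobbin: White plastic winding bobbin, diameter 52 mm, 46 mm high, standing on the bench close to the rack, on the robot side of it. To be left alone.
- sink: Loose finned aluminium heat sink, 70 x 90 x 36 mm, at the right. To be left alone.
- spray: Standing white can, diameter 52 mm, 150 mm high, at the left. To be left alone.
Mind the look-alikes: they are no part of the job. What is shaped like the tall_cap but blue or pink is not meant.

How it is judged (in metres and radians):
On the way, in this order (a step that is already met when the one before it is completed fails the run):
1. the taller capacitor has been taken out of the rack (distance of tall_cap from where it was at the start of the episode above 0.06 m), for 0.1 s.
2. its foot stands in the socket's mouth, upright (horizontal distance between tall_cap and socket below 0.006 m and z of tall_cap in the frame of socket below 0.024 m and angle between tall_cap's own z axis and vertical below 0.15 rad), for 0.1 s.
At the end, for the whole second after the job is handed in: The taller capacitor stands at rest in the socket, upright within 4 degrees, its foot on the socket's floor (within 4 mm of it, which only the right angle allows) and within 4 mm of its centre (z of tall_cap in the frame of socket below 0.004 m and horizontal distance between tall_cap and socket below 0.004 m and angle between tall_cap's own z axis and vertical below 0.07 rad and linear speed of tall_cap below 0.02 m/s); the robot touches nothing.
It fails at once if the shorter capacitor is moved by more than 15 mm (distance of short_cap from where it was at the start of the episode above 0.015 m).
It fails at once if the loose things on chassis or bench are moved by more than 25 mm (distance of any of core, meter, driver, wrench, bobbin, sink, spray from where it was at the start of the episode above 0.025 m).
It also fails if it takes over 51 s, if anything falls off the work surface, if the arm or the gripper's body presses on something with over 40 N, if the wrist force passes 120 N, or if a joint passes its speed limit or range.

ROBOT

A 6-joint arm with a two-finger parallel gripper is mounted at the origin on the work surface. World frame = base frame: x ahead of the robot, y to its left, z up, the work surface at z = 0. Lengths are in mm, angles in degrees, forces in N, time in s.
With the tool pointing down it reaches from about 150 to 775 mm from the base axis. Payload 6.1 kg.
Tool frame: the origin (TCP) lies between the finger pads; the fingertips stand 8 mm ahead of it and the grasp point (between the pads) lies 11 mm behind it; z points along the fingers, y is the direction in which the jaws open and shut (so a half turn about z gives the same grasp; the last joint's range is limited). The gripper opens to 85 mm and grips with 20 to 120 N. Pads are 22 mm wide; open, the fingers measure 114 mm over their backs; the gripper's body (76 mm by 85 mm) begins 54 mm behind the grasp point. The pads swing forward as they close: fully open they stand 13 mm farther back than shut.
Start: joints at [71.104, 7.208, -2.269, 80.523, 0, 90], TCP at [170.016, 496.692, 239.295] pointing down, gripper open.
Joint ranges: [-155.77, 155.77], [-54.66, 111.73], [-72.52, 77.12], [-102.08, 115.82], [-83.92, 84.16], [-180, 180]. Speed limits (degrees/s): [136.94, 136.94, 172.46, 180, 180, 180].

INTERFACE

Orientations are given as [roll, pitch, yaw] about the fixed x, y, z axes, in that order (R = Rz(yaw) Ry(pitch) Rx(roll)).
In Python, from workcell import env gives the robot as it stands.
- The arm moves only by the tool move_arm, never from a script. Its argument "series" is a list of rows, each an object with "linear": the shift along the tool's x, y, z in m, a list of three; "rotation": the turn, a rotation vector about the tool's x, y, z in degrees, a list of three; "fingers": the gripper command: -1 is fully open, 1 is shut, values between are in proportion. A call has 1 to 20 rows; each row shifts and turns the pose as measured when the row begins, along the tool's axes as they then stand; what a row does not reach is not made up. A row lasts 1/12 s, in which the tool goes at most 41.7 mm and 7.16 degrees, less where a joint would pass 70% of its speed; a pose out of reach is approached as far as the arm can. A call with a gripper value outside its range is refused whole. The fingers move at their own pace and stop on an object; "squeeze" is the grip in N (left out, the last holds). Time passes only in rows, so rows that do not move let the fingers close. It gives the time, the measured TCP pose, the force and the opening at its end, in the units of the state.
- env.sense(): the state, without advancing time (a new reading comes with each control period).
- env.read_camera(name): name is "scene" or "top"; returns the picture (400x640x3 uint8, red, green, blue); there is no depth.
- env.calibration(name): a dict with "fx", "fy", "cx", "cy" (pixels), "D" ([k1, k2, p1, p2, k3] as OpenCV has them; the pictures are not rectified), "origin" and "rotation" of the camera in the world. Camera axes: x right, y down, z forward; pixel columns grow to the right and rows downward; lengths in mm; the calibration is good to about 2 mm. A picture is of the moment at which its call begins. calibration takes no time and is no camera call.
- env.job_done(): hands the job in, once; it reports no verdict.
The state is a dict: "time_s": time; "qpos": joint angles; "joint_vel": joint speeds; "tau": joint torques, N m; "tcp_pos": TCP position; "orientation": TCP orientation; "wrist_force": force on the tool from outside, world axes, zero at the start; "ft_torque": the same for the moment, N m; "grip_width": finger opening in mm.
Only numpy, scipy, OpenCV 4.12 (cv2) and the standard library are available. Lean on these libraries where they do the work, as an engineer would, in place of code of your own. Each camera call takes 0.05 s, during which the arm holds its last target. There are 200 camera calls.

## Working session

There is one attempt and no reset: what is moved stays moved. The work goes in short steps, Python scripts to look and compute and a tool call to move; the robot and the scene stay as the last step left them, time stands still between calls to the robot, and variables do not carry over. Pictures are saved under pics/ and viewed, about 8 in all and at most 12, crops included, and the job is handed in when it is done.

Besides the shell and the picture viewer there is one more tool, called as a command line: name --argument value ..., lists and objects as JSON in quotes. move_arm: Moves the arm, as the interface text tells. Its arguments: {"type":"object","properties":{"series":{"type":"array"},"squeeze":{"type":"number"}},"required":["series"]}

```bash
ls; mkdir -p pics
python3 - <<'E'
from workcell import env
import cv2
for n in("scene","top"):
    im=env.read_camera(n); cv2.imwrite(f"pics/{n}0.png",im[:,:,::-1]); c=env.calibration(n); print(n,c)
print(env.sense())
E
```

```text
pics
scene {'fx': 512.6957003357968, 'fy': 512.6957003357968, 'cx': 322.9168882629826, 'cy': 198.8447942678962, 'D': array([-0.02791489,  0.        ,  0.        ,  0.        ,  0.        ]), 'origin': array([1788.39962176,  375.19445091, 1107.70439   ]), 'rotation': array([-127.76368468,    0.98332789,  106.33447264])}
top {'fx': 517.3195119228694, 'fy': 517.3195119228694, 'cx': 316.7980463607704, 'cy': 201.716104939381, 'D': array([0.03411049, 0.        , 0.        , 0.        , 0.        ]), 'origin': array([ 292.25122597,  -32.04412353, 1604.82344686]), 'rotation': array([-171.13749017,   -0.32518103,  -89.71308342])}
{'time_s': 0.1, 'qpos': array([ 7.11022855e+01,  7.23816558e+00, -2.31938017e+00,  8.05256419e+01,
       -8.76320962e-04,  8.99995121e+01]), 'joint_vel': array([ 0.03250791, -0.02540656,  0.14485312, -0.01666615,  0.01574473,
        0.05447829]), 'tau': array([ 1.27277453e-03, -4.36904919e+01,  3.53604841e+01,  1.37277064e-02,
        2.49654768e-04, -5.50432617e-06]), 'tcp_pos': array([169.92385941, 496.35801095, 238.61302491]), 'orientation': array([-1.79916812e+02,  8.75611643e-04,  1.61102775e+02]), 'wrist_force': array([0.10347471, 0.032113  , 0.3101282 ]), 'ft_torque': array([ 0.03406252, -0.00805856, -0.01756361]), 'grip_width': 85.45630856666726}
```

View pics/scene0.png

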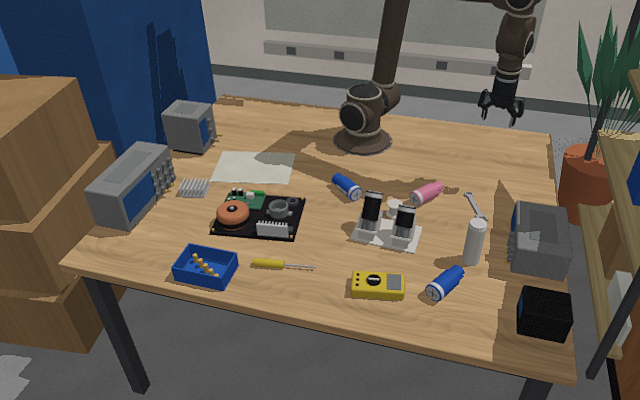

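View pics/top0.png

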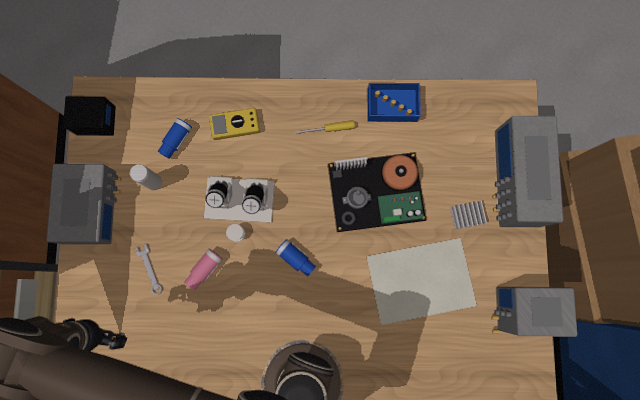

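Top view: rack at (238,200) with two black cans, tops at (215,200) and (253,205), which look like scene (404,215) and (372,200). The chassis is at (378,192), its socket at (357,197). The blue and pink cans at (176,137), (296,258) and (204,269) are decoys. I'll enlarge the rack and socket next.

```bash
cat > h.py <<'E'
import numpy as np, cv2
from scipy.spatial.transform import Rotation as R
from workcell import env
def cam(n):
    c=env.calibration(n); K=np.array([[c['fx'],0,c['cx']],[0,c['fy'],c['cy']],[0,0,1]])
    return K,np.array(c['D']),np.array(c['origin']),R.from_euler('xyz',c['rotation'],degrees=True).as_matrix()
def proj(n,P):
    K,D,o,M=cam(n); P=np.atleast_2d(P).astype(float)
    return cv2.projectPoints(P,cv2.Rodrigues(M.T)[0],-M.T@o,K,D)[0][:,0]
def at_z(n,uv,z):
    K,D,o,M=cam(n)
    q=cv2.undistortPoints(np.array(uv,float).reshape(-1,1,2),K,D)[:,0]
    d=np.c_[q,np.ones(len(q))]@M.T
    return o+d*((z-o[2])/d[:,2])[:,None]
E
python3 - <<'E'
import cv2,numpy as np
t=cv2.imread('pics/top0.png');s=cv2.imread('pics/scene0.png')
a=cv2.resize(t[165:245,190:290],None,fx=4,fy=4,interpolation=cv2.INTER_CUBIC)   # 400x320
b=cv2.resize(t[145:240,320:440],None,fx=3.3,fy=3.3,interpolation=cv2.INTER_CUBIC)
c=cv2.resize(s[180:260,340:440],None,fx=4,fy=4,interpolation=cv2.INTER_CUBIC)
d=cv2.resize(s[180:245,205:310],None,fx=3.8,fy=3.8,interpolation=cv2.INTER_CUBIC)
o=np.zeros((600,800,3),np.uint8)
def put(i,x,y,h=10000):
    i=i[:600-y,:800-x];o[y:y+i.shape[0],x:x+i.shape[1]]=i
put(a,0,0);put(b,400,0);put(c,0,320);put(d,400,320)
cv2.imwrite('pics/crop1.png',o)
from h import *
print(at_z('top',[[253,205],[215,200]],[130]*1 and 130), at_z('top',[[357,197]],47))
E
```

```text
[[511.60577014 144.36393395 130.        ]
 [525.53081958 253.9229235  130.        ]] [[ 550.49529316 -162.32610287   47.        ]]
```

View pics/crop1.png

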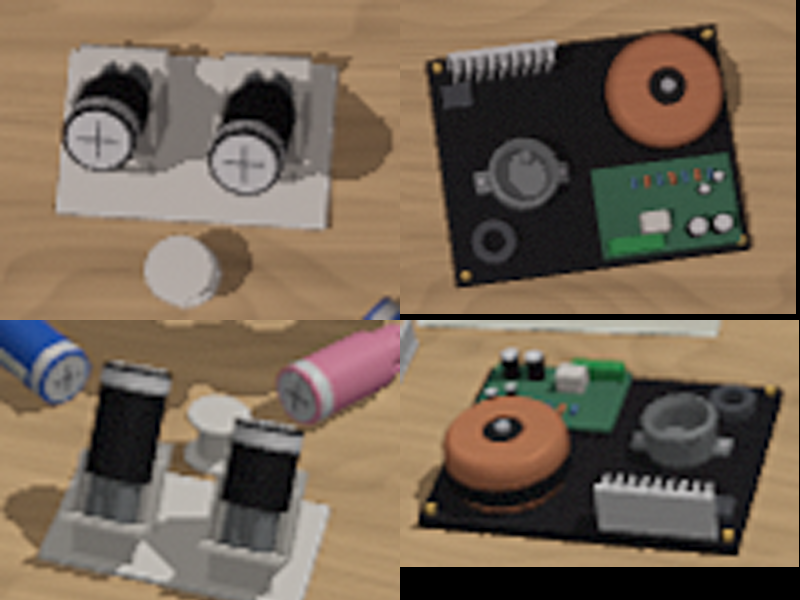

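The crop confirms it. The can at top (251,205) / scene (374,193) is the taller black one; the other at (214,200) is visibly shorter. The blue and pink ones lie on the bench, so they aren't meant. The socket rim centre is near top (356.5,196.6), with its key on the +x side. Next I'll fit the poses.

```bash
cat > fit.py <<'E'
from h import *
from scipy.optimize import least_squares
up=lambda p,s,o:[o[0]+(p[0]+.5)/s-.5,o[1]+(p[1]+.5)/s-.5]
a=lambda x,y:up((x,y),4,(190,165)); b=lambda x,y:up((x-400,y),3.3,(320,145))
c=lambda x,y:up((x,y-320),4,(340,180)); d=lambda x,y:up((x-400,y-320),3.8,(205,180))
S,C=np.sin(np.radians(35)),np.cos(np.radians(35))
top=lambda y,L:[30-L*S,y,32+L*C]
def place(p,P):
    r=R.from_euler('z',p[2]).as_matrix(); return np.asarray(P,float)@r.T+[p[0],p[1],0]
def fit(obs,x0):
    def f(p): return np.concatenate([(proj(n,place(p,P))[0]-uv) for n,P,uv in obs])
    s=least_squares(f,x0,x_scale=[10,10,.05],loss='soft_l1'); return s.x,f(s.x).reshape(-1,2)
rack=[('top',top(-55,122),a(246,161)),('top',top(55,98),a(99,139)),
 ('top',[-65,105,6],a(56,212)),('top',[-65,-105,6],a(328,228)),('top',[65,-105,6],a(338,66)),
 ('scene',top(-55,122),c(137,366)),('scene',top(55,98),c(267,427)),('scene',[65,105,6],c(300,600)),('scene',[65,-105,6],c(40,558))]
ch=[('top',[110,140,12],b(428,62)),('top',[110,-140,12],b(715,26)),('top',[-110,-140,12],b(748,246)),('top',[-110,140,12],b(457,286)),
 ('scene',[110,140,12],d(737,553)),('scene',[-110,140,12],d(781,388)),('scene',[110,-140,12],d(420,526))]
if __name__=='__main__':
    p,r=fit(rack,[550,200,0]);print(p[:2],np.degrees(p[2]));print(r.round(1).tolist())
    print('tall top',place(p,top(-55,122)),'foot',place(p,[30,-55,32]))
    q,r=fit(ch,[550,-200,0]);print(q[:2],np.degrees(q[2]));print(r.round(1).tolist())
    so=[('top',[0,0,47],b(522,172)),('scene',[0,0,47],d(679,420))]
    for n,_,uv in so: print(n,at_z(n,uv,47))
    # bobbin
    print('bobbin',at_z('top',a(180,268),46))
E
python3 fit.py
python3 - <<'E'
import cv2,numpy as np
t=cv2.imread('pics/top0.png');s=cv2.imread('pics/scene0.png')
b=cv2.resize(t[180:215,337:377],None,fx=10,fy=10,interpolation=cv2.INTER_CUBIC)
c=cv2.resize(s[192:222,258:298],None,fx=10,fy=10,interpolation=cv2.INTER_CUBIC)
o=np.zeros((350,800,3),np.uint8);o[:,:400]=b;o[:300,400:]=c
o=cv2.convertScaleAbs(o,alpha=1.6)
cv2.imwrite('pics/sock.png',o)
E
```

```text
[549.27319158 202.94881058] -2.748088125664362
[[-0.2, 1.7], [-0.0, 1.5], [0.1, 0.1], [-0.3, -0.4], [-0.1, -0.9], [0.0, 0.5], [0.5, -0.6], [-0.6, 3.9], [-1.1, 0.2]]
tall top [506.70587573 149.92871815 131.9365494 ] foot [576.60172728 146.57371735  32.        ]
[ 575.63265069 -225.21515215] 7.956141532085178
[[-1.2, -0.7], [-0.4, -1.3], [1.1, 0.6], [-0.2, 0.4], [-0.0, -0.9], [0.4, 0.4], [-1.4, -1.2]]
top [[ 551.19176813 -161.17447046   47.        ]]
scene [[ 555.21777178 -160.80862924   47.        ]]
bobbin [[442.57626582 207.77190553  46.        ]]
```

View pics/sock.png

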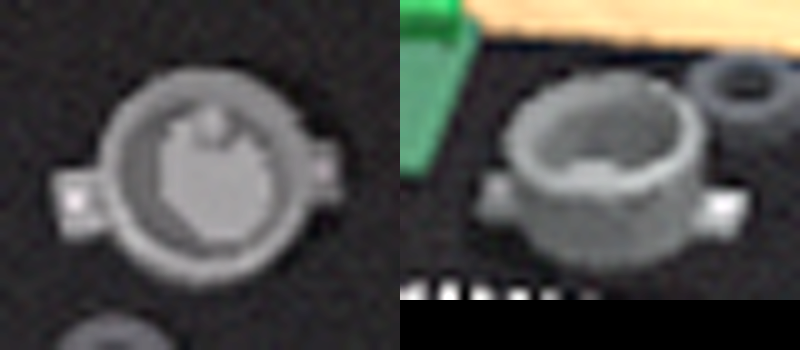

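The socket crop shows the rim centred at about (206,176) in the left panel, with the key at about (212,122), so roughly +x. Now I'll refit without the corner that was cut off, get the key angle, and plan the approach.

```bash
cat >> h.py <<'E'
def axes(yaw,lean):
    "tool pose for a can whose notch heads along yaw, axis leaning back by lean (deg)"
    return (R.from_euler('z',yaw,degrees=True)*R.from_euler('y',-lean,degrees=True)*R.from_euler('x',180,degrees=True))
def state():
    s=env.sense(); return s,np.array(s['tcp_pos']),R.from_euler('xyz',s['orientation'],degrees=True)
def plan(p1,r1,n=None,zrot=None):
    s,p0,r0=state(); w=(r0.inv()*r1).as_rotvec(degrees=True) if zrot is None else np.array([0,0,zrot])
    if n is None: n=int(np.ceil(max(np.linalg.norm(w)/6.8,np.linalg.norm(p1-p0)/28)))
    st=(p1-p0)/n
    out=[]
    for i in range(n):
        r=r0*R.from_rotvec(w*i/n,degrees=True); out.append((r.inv().apply(st)/1000).round(4).tolist())
    print('t',s['time_s'],'n',n,'rot/row',(w/n).round(2)); print(out)
E
cat > fit2.py <<'E'
from fit import *
del rack[7]
p,r=fit(rack,[550,200,0]);yaw=np.degrees(p[2]);print(p[:2],yaw);print(r.round(1).tolist())
foot=place(p,[30,-55,32]);ax=place([0,0,p[2]],[-S,0,C])
print('top',foot+122*ax,'foot',foot,ax)
K=lambda x,y:[337+(x+.5)/10-.5,180+(y+.5)/10-.5]; Q=lambda x,y:[258+(x-400+.5)/10-.5,192+(y+.5)/10-.5]
s=at_z('top',[K(206,176)],47)[0];print('sock',s)
k=at_z('top',[K(212,122)],33)[0]-s;print('key top',k,np.degrees(np.arctan2(k[1],k[0])))
s2=at_z('scene',[Q(605,130)],47)[0];k=at_z('scene',[Q(597,172)],33)[0]-s2;print('scene',s2,k,np.degrees(np.arctan2(k[1],k[0])))
E
python3 fit2.py
python3 - <<'E'
from h import *
# stage 1: yaw to -3 while going over to x 380,y 230,z 290
plan(np.array([380,200,290.]),axes(-3,0),n=26,zrot=164)
E
```

```text
[550.11361371 202.59544489] -3.269298838952416
[[-0.2, 1.6], [0.0, 1.0], [0.0, -0.5], [-0.4, -0.3], [0.2, -0.8], [0.0, 0.6], [0.4, -0.4], [-1.3, 0.1]]
top [507.06575032 149.96476908 131.9365494 ] foot [576.92819036 145.97408426  32.        ] [-0.57264295  0.03271053  0.81915204]
sock [ 550.03387109 -162.78081122   47.        ]
key top [ 19.21269492  -3.14320896 -14.        ] -9.291314499958135
scene [ 548.17089813 -163.42396393   47.        ] [  5.65070175  -1.81998916 -14.        ] -17.852813879723872
t 0.1 n 26 rot/row [0.   0.   6.31]
[[-0.0113, -0.0082, -0.002], [-0.0122, -0.0069, -0.002], [-0.0128, -0.0055, -0.002], [-0.0134, -0.0041, -0.002], [-0.0137, -0.0026, -0.002], [-0.0139, -0.001, -0.002], [-0.014, 0.0005, -0.002], [-0.0138, 0.002, -0.002], [-0.0135, 0.0035, -0.002], [-0.013, 0.005, -0.002], [-0.0124, 0.0064, -0.002], [-0.0116, 0.0077, -0.002], [-0.0107, 0.009, -0.002], [-0.0097, 0.0101, -0.002], [-0.0085, 0.0111, -0.002], [-0.0072, 0.012, -0.002], [-0.0059, 0.0127, -0.002], [-0.0044, 0.0132, -0.002], [-0.003, 0.0137, -0.002], [-0.0014, 0.0139, -0.002], [0.0001, 0.014, -0.002], [0.0016, 0.0139, -0.002], [0.0031, 0.0136, -0.002], [0.0046, 0.0132, -0.002], [0.006, 0.0126, -0.002], [0.0074, 0.0119, -0.002]]
```

move_arm --series '[{"linear": [-0.011, -0.008, -0.002], "rotation": [0, 0, 6.3], "fingers": -1}, {"linear": [-0.012, -0.007, -0.002], "rotation": [0, 0, 6.3], "fingers": -1}, {"linear": [-0.013, -0.0055, -0.002], "rotation": [0, 0, 6.3], "fingers": -1}, {"linear": [-0.0135, -0.004, -0.002], "rotation": [0, 0, 6.3], "fingers": -1}, {"linear": [-0.0135, -0.0025, -0.002], "rotation": [0, 0, 6.3], "fingers": -1}, {"linear": [-0.014, -0.001, -0.002], "rotation": [0, 0, 6.3], "fingers": -1}, {"linear": [-0.014, 0.0005, -0.002], "rotation": [0, 0, 6.3], "fingers": -1}, {"linear": [-0.014, 0.002, -0.002], "rotation": [0, 0, 6.3], "fingers": -1}, {"linear": [-0.0135, 0.0035, -0.002], "rotation": [0, 0, 6.3], "fingers": -1}, {"linear": [-0.013, 0.005, -0.002], "rotation": [0, 0, 6.3], "fingers": -1}, {"linear": [-0.0125, 0.0065, -0.002], "rotation": [0, 0, 6.3], "fingers": -1}, {"linear": [-0.0115, 0.0075, -0.002], "rotation": [0, 0, 6.3], "fingers": -1}, {"linear": [-0.0105, 0.009, -0.002], "rotation": [0, 0, 6.3], "fingers": -1}, {"linear": [-0.0095, 0.01, -0.002], "rotation": [0, 0, 6.3], "fingers": -1}, {"linear": [-0.0085, 0.011, -0.002], "rotation": [0, 0, 6.3], "fingers": -1}, {"linear": [-0.007, 0.012, -0.002], "rotation": [0, 0, 6.3], "fingers": -1}, {"linear": [-0.006, 0.0125, -0.002], "rotation": [0, 0, 6.3], "fingers": -1}, {"linear": [-0.0045, 0.013, -0.002], "rotation": [0, 0, 6.3], "fingers": -1}, {"linear": [-0.003, 0.0135, -0.002], "rotation": [0, 0, 6.3], "fingers": -1}, {"linear": [-0.0015, 0.014, -0.002], "rotation": [0, 0, 6.3], "fingers": -1}]'

```text
time_s: 1.77
tcp_pos: [342.4, 222.0, 272.4]
orientation: [-178.8, 1.1, 32.2]
wrist_force: [0.9, 0.1, 0.5]
grip_width: 85.3
```

Run:
```python
from h import *
f=np.array([576.9+1.6,146,32+1.1]);ax=np.array([-.5726,.0327,.8192])
print(axes(-3.2,35).as_matrix()[:,2])
plan(f+165*ax,axes(-3.2,35))
```

```text
[ 0.5726821  -0.0320179  -0.81915204]
t 1.7667 n 8 rot/row [-1.45  4.41  4.25]
[[0.0105, 0.0172, 0.0125], [0.0108, 0.016, 0.0137], [0.0108, 0.0149, 0.0149], [0.0107, 0.0137, 0.0161], [0.0104, 0.0125, 0.0172], [0.0099, 0.0113, 0.0183], [0.0092, 0.0101, 0.0193], [0.0084, 0.0089, 0.0203]]
```

move_arm --series '[{"linear": [0.0105, 0.017, 0.0125], "rotation": [-1.45, 4.4, 4.25], "fingers": -1}, {"linear": [0.011, 0.016, 0.0135], "rotation": [-1.45, 4.4, 4.25], "fingers": -1}, {"linear": [0.011, 0.015, 0.015], "rotation": [-1.45, 4.4, 4.25], "fingers": -1}, {"linear": [0.0105, 0.0135, 0.016], "rotation": [-1.45, 4.4, 4.25], "fingers": -1}, {"linear": [0.0105, 0.0125, 0.017], "rotation": [-1.45, 4.4, 4.25], "fingers": -1}, {"linear": [0.01, 0.0115, 0.018], "rotation": [-1.45, 4.4, 4.25], "fingers": -1}, {"linear": [0.009, 0.01, 0.0195], "rotation": [-1.45, 4.4, 4.25], "fingers": -1}, {"linear": [0.0085, 0.009, 0.0205], "rotation": [-1.45, 4.4, 4.25], "fingers": -1}, {"linear": [0, 0, 0], "rotation": [0, 0, 0], "fingers": -1}]'

```text
time_s: 2.52
tcp_pos: [523.2, 33.9, 160.4]
orientation: [-177.3, -35.5, 2.3]
wrist_force: [-1.9, 0.9, -1.1]
grip_width: 85.2
```

Run:
```python
from h import *
f=np.array([576.9+1.6,146,32+1.1]);ax=np.array([-.5726,.0327,.8192])
s,p,r=state();print(p,s['orientation'],s['qpos'].round(1))
plan(f+165*ax,axes(-3.2,35))
import cv2
o=np.zeros((480,800,3),np.uint8)
a=env.read_camera('top')[:,:,::-1][150:250,190:290];b=env.read_camera('scene')[:,:,::-1][140:260,330:430]
o[:400,:400]=cv2.resize(a,(400,400),interpolation=2);o[:,400:]=cv2.resize(b,(400,480),interpolation=2)
cv2.imwrite('pics/pre.png',o)
```

```text
[523.22400553  33.88849396 160.36384401] [-177.26173353  -35.47652455    2.25179462] [  2.2 -18.3 -45.2  27.6   2.8 179.9]
t 2.5167 n 5 rot/row [-1.18 -0.07  0.89]
[[-0.0047, -0.024, -0.0042], [-0.0051, -0.0239, -0.0046], [-0.0055, -0.0237, -0.0051], [-0.0058, -0.0235, -0.0056], [-0.0062, -0.0233, -0.0061]]
```

View pics/pre.png

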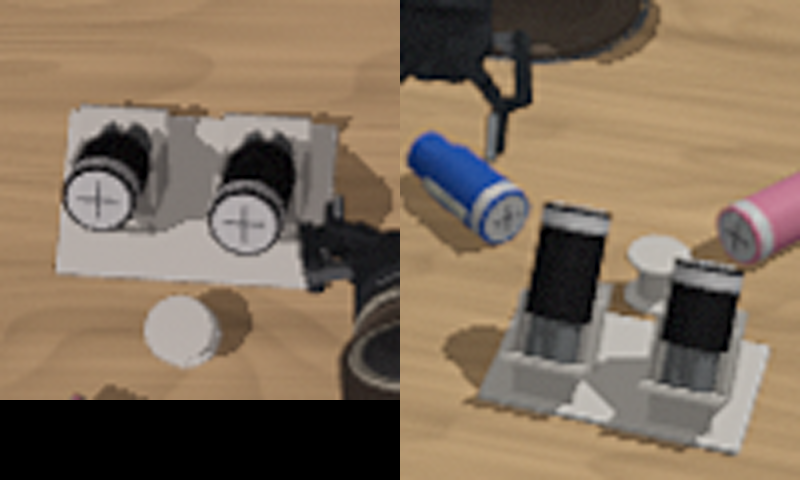

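The camera shows the gripper right of the rack at y≈34, touching nothing; joint 6 had run to its 180° limit, so the pose slid off. Turning the grasp by half a turn keeps q6 mid-range. I'll back off first, then turn back.

```bash
cat >> h.py <<'E'
H=R.from_euler('z',180,degrees=True)
def axes2(yaw,lean): return axes(yaw,lean)*H
E
python3 - <<'E'
from h import *
import h
f=np.array([578.5,146,33.1]);ax=np.array([-.5726,.0327,.8192])
s,p,r=state()
p1=p-72*r.as_matrix()[:,2]
h.state=lambda:(s,p1,r)
plan(f+200*ax,axes2(-3.2,35),n=27,zrot=-175.)
w=(r*R.from_euler('z',-175,degrees=True)).inv()*axes2(-3.2,35);print(w.as_rotvec(degrees=True))
E
```

```text
t 2.6167 n 27 rot/row [ 0.    0.   -6.48]
[[-0.001, -0.0045, 0.0007], [-0.0004, -0.0046, 0.0007], [0.0001, -0.0046, 0.0007], [0.0006, -0.0046, 0.0007], [0.0011, -0.0045, 0.0007], [0.0016, -0.0043, 0.0007], [0.0021, -0.0041, 0.0007], [0.0025, -0.0038, 0.0007], [0.0029, -0.0035, 0.0007], [0.0033, -0.0032, 0.0007], [0.0037, -0.0028, 0.0007], [0.0039, -0.0024, 0.0007], [0.0042, -0.0019, 0.0007], [0.0044, -0.0014, 0.0007], [0.0045, -0.0009, 0.0007], [0.0046, -0.0004, 0.0007], [0.0046, 0.0001, 0.0007], [0.0046, 0.0006, 0.0007], [0.0044, 0.0012, 0.0007], [0.0043, 0.0017, 0.0007], [0.0041, 0.0021, 0.0007], [0.0038, 0.0026, 0.0007], [0.0035, 0.003, 0.0007], [0.0031, 0.0034, 0.0007], [0.0027, 0.0037, 0.0007], [0.0023, 0.004, 0.0007], [0.0018, 0.0042, 0.0007]]
[ 6.0597311   0.0637118  -0.31977407]
```

move_arm --series '[{"linear": [0, 0, -0.025], "rotation": [0, 0, -3], "fingers": -1}, {"linear": [0, 0, -0.025], "rotation": [0, 0, -7], "fingers": -1}, {"linear": [0, 0, -0.025], "rotation": [0, 0, -7], "fingers": -1}, {"linear": [0, -0.004, 0], "rotation": [0, 0, -7], "fingers": -1}, {"linear": [0, -0.004, 0], "rotation": [0, 0, -7], "fingers": -1}, {"linear": [0, -0.004, 0], "rotation": [0, 0, -7], "fingers": -1}, {"linear": [0, -0.004, 0], "rotation": [0, 0, -7], "fingers": -1}, {"linear": [0.001, -0.004, 0], "rotation": [0, 0, -7], "fingers": -1}, {"linear": [0.0015, -0.004, 0], "rotation": [0, 0, -7], "fingers": -1}, {"linear": [0.002, -0.004, 0], "rotation": [0, 0, -7], "fingers": -1}, {"linear": [0.0025, -0.004, 0], "rotation": [0, 0, -7], "fingers": -1}, {"linear": [0.003, -0.004, 0], "rotation": [0, 0, -7], "fingers": -1}, {"linear": [0.003, -0.0035, 0], "rotation": [0, 0, -7], "fingers": -1}, {"linear": [0.0035, -0.003, 0], "rotation": [0, 0, -7], "fingers": -1}, {"linear": [0.004, -0.003, 0], "rotation": [0, 0, -7], "fingers": -1}, {"linear": [0.004, -0.0025, 0], "rotation": [0, 0, -7], "fingers": -1}, {"linear": [0.004, -0.002, 0], "rotation": [0, 0, -7], "fingers": -1}, {"linear": [0.0045, -0.0015, 0], "rotation": [0, 0, -7], "fingers": -1}, {"linear": [0.0045, -0.001, 0], "rotation": [0, 0, -7], "fingers": -1}, {"linear": [0.0045, -0.0005, 0], "rotation": [0, 0, -7], "fingers": -1}]'

```text
time_s: 4.28
tcp_pos: [439.1, 113.6, 244.3]
orientation: [151.8, 24.0, 137.2]
wrist_force: [-0.0, 0.2, 0.2]
grip_width: 85.3
```

Run:
```python
from h import *
f=np.array([578.5,146,33.1]);ax=np.array([-.5726,.0327,.8192])
s,p,r=state();print(p,s['qpos'].round(1))
plan(f+190*ax,axes2(-3.2,35))
```

```text
[439.1016305  113.64753296 244.29184183] [ 17.2 -29.5 -40.9  42.5  -4.2  52.5]
t 4.2833 n 6 rot/row [ 1.3  -0.3  -5.99]
[[0.0043, 0.0033, 0.0111], [0.004, 0.004, 0.011], [0.0036, 0.0047, 0.0109], [0.0032, 0.0053, 0.0107], [0.0026, 0.0058, 0.0106], [0.0021, 0.0063, 0.0105]]
```

move_arm --series '[{"linear": [0.0043, 0.0033, 0.011], "rotation": [1.3, -0.3, -6], "fingers": -1}, {"linear": [0.004, 0.004, 0.011], "rotation": [1.3, -0.3, -6], "fingers": -1}, {"linear": [0.0036, 0.0047, 0.011], "rotation": [1.3, -0.3, -6], "fingers": -1}, {"linear": [0.0032, 0.0053, 0.0107], "rotation": [1.3, -0.3, -6], "fingers": -1}, {"linear": [0.0026, 0.0058, 0.0105], "rotation": [1.3, -0.3, -6], "fingers": -1}, {"linear": [0.0021, 0.0063, 0.0105], "rotation": [1.3, -0.3, -6], "fingers": -1}, {"linear": [0, 0, 0], "rotation": [0, 0, 0], "fingers": -1}]'

```text
time_s: 4.87
tcp_pos: [471.3, 164.8, 202.9]
orientation: [-178.4, 35.6, -179.7]
wrist_force: [-0.9, -0.5, 0.1]
grip_width: 85.8
```

Run:
```python
from h import *
f=np.array([578.5,146,33.1]);ax=np.array([-.5726,.0327,.8192])
s,p,r=state();print(p,s['qpos'].round(1),s['joint_vel'].round(1))
plan(f+87*ax,axes2(-3.2,35),n=5)
# pads perpendicular offset: current axis error
print('along',(p-f)@ax,'off',r.inv().apply(p-f))
```

```text
[471.33281574 164.79374492 202.91051491] [ 29.5 -19.7 -39.9  38.5 -17.9  24.6] [ 1.2 -1.2  3.2  3.4  0.8  3.9]
t 4.8667 n 5 rot/row [0.09 0.14 0.58]
[[0.0022, -0.0026, 0.0228], [0.0021, -0.0026, 0.0228], [0.002, -0.0026, 0.0228], [0.0019, -0.0026, 0.0228], [0.0019, -0.0026, 0.0228]]
along 201.0872589847683 off [ -11.97170947   13.87605112 -200.84261147]
```

move_arm --series '[{"linear": [0.0055, -0.0065, 0.01], "rotation": [0.2, 0.4, 1.4], "fingers": -1}, {"linear": [0.0055, -0.0065, 0.01], "rotation": [0.2, 0.4, 1.4], "fingers": -1}, {"linear": [0, 0, 0.005], "rotation": [0, 0, 0], "fingers": -1}, {"linear": [0, 0, 0], "rotation": [0, 0, 0], "fingers": -1}]'

```text
time_s: 5.2
tcp_pos: [477.2, 153.2, 178.1]
orientation: [179.4, 34.9, 176.3]
wrist_force: [0.2, -0.6, 0.3]
grip_width: 85.4
```

Run:
```python
from h import *
f=np.array([578.5,146,33.1]);ax=np.array([-.5726,.0327,.8192])
s,p,r=state();print(p,s['joint_vel'].round(1))
plan(f+87*ax,axes2(-3.2,35),n=1)
a=env.read_camera('top')[:,:,::-1][120:270,170:320];b=env.read_camera('scene')[:,:,::-1][120:240,320:420]
o=np.zeros((480,800,3),np.uint8)
o[:400,:400]=cv2.resize(a,(400,400),interpolation=2);o[:,400:]=cv2.resize(b,(400,480),interpolation=2)
cv2.imwrite('pics/pre2.png',o)
```

```text
[477.21121242 153.18065796 178.12663511] [-1.1 -0.8 -0.5  1.   0.4  1.3]
t 5.2 n 1 rot/row [ 0.36 -0.11 -0.39]
[[-0.0002, -0.002, 0.09]]
```

View pics/pre2.png

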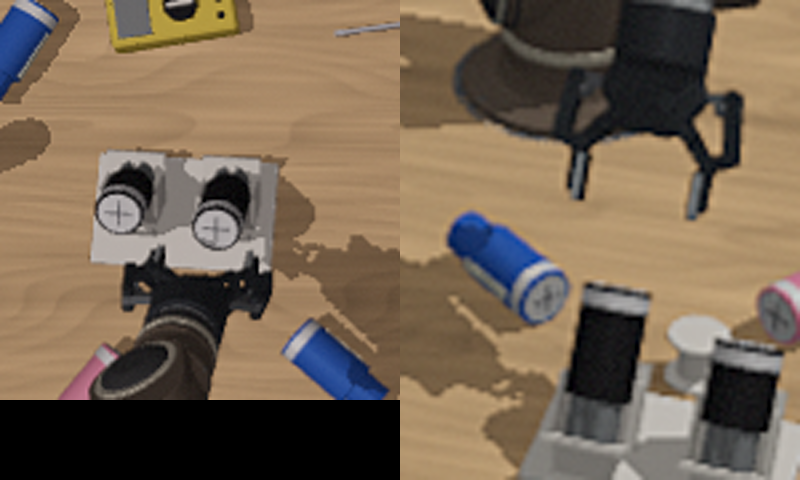

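Run:
```python
from h import *
f=np.array([578.5,146,33.1]);ax=np.array([-.5726,.0327,.8192])
s,p,r=state()
M=r.as_matrix()
pts=[p+M@[0,sy*46,8] for sy in(-1,1)]+[p,f+122*ax,f+33*ax]
t=proj('top',pts);c=proj('scene',pts)
print(((t-[170,120])*400/150).round(0).tolist());print(((c-[320,120])*4+[400,0]).round(0).tolist())
```

```text
[[252.0, 252.0], [164.0, 246.0], [207.0, 252.0], [216.0, 229.0], [227.0, 194.0]]
[[572.0, 218.0], [686.0, 238.0], [630.0, 218.0], [615.0, 287.0], [594.0, 397.0]]
```

The view shows the fingers straddling the axis of the right, taller can, about 4 mm too far towards +y. I'll shift them and go down along the axis.

move_arm --series '[{"linear": [0, -0.0025, 0.018], "rotation": [0.2, 0, -0.2], "fingers": -1}, {"linear": [0, -0.002, 0.018], "rotation": [0.2, 0, -0.2], "fingers": -1}, {"linear": [0, 0, 0.018], "rotation": [0, 0, 0], "fingers": -1}, {"linear": [0, 0, 0.016], "rotation": [0, 0, 0], "fingers": -1}, {"linear": [0, 0, 0.014], "rotation": [0, 0, 0], "fingers": -1}, {"linear": [0, 0, 0], "rotation": [0, 0, 0], "fingers": -1}]'

```text
time_s: 5.8
tcp_pos: [529.3, 144.3, 113.9]
orientation: [179.6, 35.4, 176.2]
wrist_force: [-0.1, 0.1, -0.3]
grip_width: 85.6
```

Run:
```python
from h import *
f=np.array([578.5,146,33.1]);ax=np.array([-.5726,.0327,.8192])
s,p,r=state();print(p,'along',(p-f)@ax,s['wrist_force'])
plan(f+87*ax,axes2(-3.2,35),n=1)
```

```text
[529.25055249 144.2693473  113.94533242] along 94.37213761497057 [-0.05633068  0.13227048 -0.28669787]
t 5.8 n 1 rot/row [ 0.08  0.45 -0.45]
[[0.0063, 0.0045, 0.0073]]
```

move_arm --series '[{"linear": [0.003, 0.001, 0.003], "rotation": [0, 0.2, -0.2], "fingers": -1}, {"linear": [0.0025, 0.001, 0.003], "rotation": [0, 0.2, -0.2], "fingers": -1}, {"linear": [0, 0, 0], "rotation": [0, 0, 0], "fingers": -0.2}, {"linear": [0, 0, 0], "rotation": [0, 0, 0], "fingers": 0.1}, {"linear": [0, 0, 0], "rotation": [0, 0, 0], "fingers": 0.1}, {"linear": [0, 0, 0], "rotation": [0, 0, 0], "fingers": 0.3}, {"linear": [0, 0, 0], "rotation": [0, 0, 0], "fingers": 1}, {"linear": [0, 0, 0], "rotation": [0, 0, 0], "fingers": 1}, {"linear": [0, 0, 0], "rotation": [0, 0, 0], "fingers": 1}, {"linear": [0, 0, 0], "rotation": [0, 0, 0], "fingers": 1}]' --squeeze 50

```text
time_s: 6.63
tcp_pos: [527.7, 146.6, 108.8]
orientation: [179.8, 35.2, 176.7]
wrist_force: [2.1, 0.6, -2.9]
grip_width: 53.2
```

Run:
```python
from h import *
f=np.array([578.5,146,33.1]);ax=np.array([-.5726,.0327,.8192])
s,p,r=state();print(p,'along',(p-f)@ax,'off',r.inv().apply(p-f),s['wrist_force'],s['ft_torque'],s['grip_width'])
```

```text
[527.73482001 146.5677571  108.79307466] along 91.0944744790349 off [ -2.12595118  -2.01830462 -91.09486361] [ 2.1061834   0.60994878 -2.88422829] [-0.00577115  0.50917703  0.0517898 ] 53.24336873305973
```

Width 53.2 mm, so the can is held. Drawing it out along its axis.

move_arm --series '[{"linear": [0, 0, -0.006], "rotation": [0, 0, 0], "fingers": 1}, {"linear": [0, 0, -0.012], "rotation": [0, 0, 0], "fingers": 1}, {"linear": [0, 0, -0.018], "rotation": [0, 0, 0], "fingers": 1}, {"linear": [0, 0, -0.02], "rotation": [0, 0, 0], "fingers": 1}, {"linear": [0, 0, -0.02], "rotation": [0, 0, 0], "fingers": 1}, {"linear": [0, 0, -0.02], "rotation": [0, 0, 0], "fingers": 1}, {"linear": [0, 0, -0.02], "rotation": [0, 0, 0], "fingers": 1}, {"linear": [0, 0, -0.005], "rotation": [0, 0, 0], "fingers": 1}]' --squeeze 70

```text
time_s: 7.3
tcp_pos: [451.7, 148.4, 209.0]
orientation: [-180.0, 34.7, 176.7]
wrist_force: [1.0, 0.8, -2.9]
grip_width: 52.6
```

Run:
```python
from h import *
s,p,r=state();print(p,s['wrist_force'],s['grip_width'],s['qpos'].round(1))
# upright over socket, notch heading -9; stage point
print((r.inv()*axes2(-9,0)).as_rotvec(degrees=True))
plan(np.array([530,-60,230.]),axes2(-9,0),n=14)
```

```text
[451.69528243 148.38909951 208.97846185] [ 0.97995934  0.84663184 -2.92753634] 52.608916588215614 [ 28.7 -22.1 -40.   41.8 -17.5  27.2]
[ 1.71657826 34.63128743  5.52796327]
t 7.3 n 14 rot/row [0.12 2.47 0.39]
[[-0.0062, -0.0145, 0.0024], [-0.0064, -0.0145, 0.0022], [-0.0065, -0.0144, 0.0019], [-0.0067, -0.0144, 0.0017], [-0.0069, -0.0143, 0.0014], [-0.007, -0.0143, 0.0012], [-0.0072, -0.0142, 0.0009], [-0.0073, -0.0142, 0.0006], [-0.0074, -0.0141, 0.0003], [-0.0075, -0.0141, 0.0], [-0.0076, -0.014, -0.0003], [-0.0077, -0.014, -0.0006], [-0.0078, -0.0139, -0.0009], [-0.0078, -0.0139, -0.0012]]
```

move_arm --series '[{"linear": [-0.006, -0.0145, 0.0015], "rotation": [0.1, 2.5, 0.4], "fingers": 1}, {"linear": [-0.0065, -0.0145, 0.0015], "rotation": [0.1, 2.5, 0.4], "fingers": 1}, {"linear": [-0.0065, -0.0145, 0.0015], "rotation": [0.1, 2.5, 0.4], "fingers": 1}, {"linear": [-0.0065, -0.0145, 0.0015], "rotation": [0.1, 2.5, 0.4], "fingers": 1}, {"linear": [-0.007, -0.0145, 0.001], "rotation": [0.1, 2.5, 0.4], "fingers": 1}, {"linear": [-0.007, -0.0145, 0.001], "rotation": [0.1, 2.5, 0.4], "fingers": 1}, {"linear": [-0.007, -0.014, 0.001], "rotation": [0.1, 2.5, 0.4], "fingers": 1}, {"linear": [-0.0075, -0.014, 0.0005], "rotation": [0.1, 2.5, 0.4], "fingers": 1}, {"linear": [-0.0075, -0.014, 0], "rotation": [0.1, 2.5, 0.4], "fingers": 1}, {"linear": [-0.0075, -0.014, 0], "rotation": [0.1, 2.5, 0.4], "fingers": 1}, {"linear": [-0.0075, -0.014, 0], "rotation": [0.1, 2.5, 0.4], "fingers": 1}, {"linear": [-0.0075, -0.014, 0], "rotation": [0.1, 2.5, 0.4], "fingers": 1}, {"linear": [-0.008, -0.014, -0.001], "rotation": [0.1, 2.5, 0.4], "fingers": 1}, {"linear": [-0.008, -0.014, -0.001], "rotation": [0.1, 2, 0.4], "fingers": 1}, {"linear": [0, 0, 0], "rotation": [0, 0, 0], "fingers": 1}]'

```text
time_s: 8.55
tcp_pos: [529.9, -70.0, 220.6]
orientation: [179.6, -2.0, 171.2]
wrist_force: [-0.3, 0.1, -2.9]
grip_width: 52.4
```

Run:
```python
from h import *
s,p,r=state();print(p,s['orientation'],s['wrist_force'],s['grip_width'],s['qpos'].round(1))
plan(np.array([551,-162,178.]),axes2(-9,0))
```

```text
[529.86985263 -70.00498005 220.58184727] [179.60555574  -2.00241375 171.24215016] [-0.33921101  0.1021574  -2.88881657] 52.35008364099863 [-7.8  9.9 -1.5 80.6  0.4  1. ]
t 8.55 n 4 rot/row [ 0.1  -0.5   0.06]
[[-0.0091, -0.022, 0.0102], [-0.009, -0.022, 0.0103], [-0.009, -0.0219, 0.0104], [-0.0089, -0.0219, 0.0105]]
```

move_arm --series '[{"linear": [-0.006, -0.015, 0.007], "rotation": [0.1, -0.5, 0], "fingers": 1}, {"linear": [-0.006, -0.015, 0.007], "rotation": [0.1, -0.5, 0], "fingers": 1}, {"linear": [-0.006, -0.015, 0.007], "rotation": [0.1, -0.5, 0], "fingers": 1}, {"linear": [-0.006, -0.015, 0.007], "rotation": [0.1, -0.5, 0], "fingers": 1}, {"linear": [-0.006, -0.015, 0.007], "rotation": [0, 0, 0], "fingers": 1}, {"linear": [-0.004, -0.01, 0.005], "rotation": [0, 0, 0], "fingers": 1}, {"linear": [0, 0, 0], "rotation": [0, 0, 0], "fingers": 1}, {"linear": [0, 0, 0], "rotation": [0, 0, 0], "fingers": 1}]'

```text
time_s: 9.22
tcp_pos: [552.1, -162.7, 171.0]
orientation: [179.9, -0.1, 171.2]
wrist_force: [-1.0, 0.9, -3.5]
grip_width: 52.6
```

Run:
```python
from h import *
s,p,r=state();print(p,s['orientation'],s['wrist_force'],s['grip_width'],s['joint_vel'].round(1))
plan(np.array([551,-162,178.]),axes2(-9,0),n=1)
a=env.read_camera('top')[:,:,::-1];b=env.read_camera('scene')[:,:,::-1]
cv2.imwrite('pics/s_over.png',b);cv2.imwrite('pics/t_over.png',a)
o=np.zeros((480,800,3),np.uint8)
o[:400,:400]=cv2.resize(a[160:230,320:390],(400,400),interpolation=2)
o[:,400:]=cv2.resize(b[140:230,240:315],(400,480),interpolation=2)
cv2.imwrite('pics/over.png',cv2.convertScaleAbs(o,alpha=1.5))
```

```text
[ 552.11054951 -162.74262368  171.02119637] [ 1.79943367e+02 -1.38073427e-01  1.71240729e+02] [-0.97887324  0.91880466 -3.51060203] 52.6144690222387 [-0.6  0.8 -0.7 -0.8 -0.2 -0.2]
t 9.2167 n 1 rot/row [ 0.06 -0.14  0.24]
[[0.0012, 0.0006, -0.007]]
```

View pics/over.png

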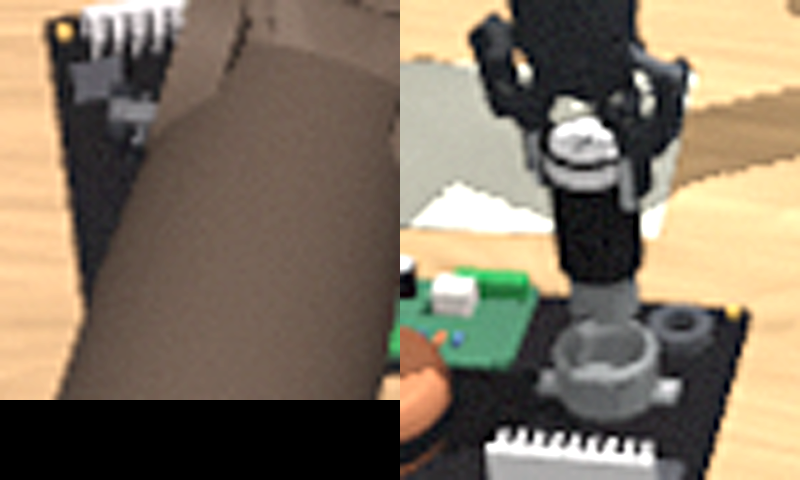

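Run:
```python
from h import *
s,p,r=state()
C=lambda P:((proj('scene',P)-[240,140])*5.333+[400,0]).round(1).tolist()
M=r.as_matrix()
for L in(88,91,94):
    f=p+M@[0,0,L]; up=-M[:,2]
    pts=[f,f+33*up,f+122*up]
    print(L,f.round(1),C(np.array(pts)))
a=np.radians(np.arange(0,360,10))
ring=lambda c,rad:proj('scene',c+np.c_[rad*np.cos(a),rad*np.sin(a),0*a])
f=p+M@[0,0,91]
for nm,c,rad in(('foot',f,21.5),('body',f+33*-M[:,2],27),('top',f-122*M[:,2],27)):
    q=(ring(c,rad)-[240,140])*5.333+[400,0];print(nm,q.min(0).round(),q.max(0).round())
q=(ring(np.array([550,-162.5,47]),33)-[240,140])*5.333+[400,0];print('rim',q.min(0).round(),q.max(0).round())
```

```text
88 [ 552.  -162.2   83.4] [[598.4, 302.0], [594.5, 259.1], [583.3, 138.1]]
91 [ 552.  -162.2   80.4] [[598.8, 305.8], [594.8, 263.1], [583.7, 142.3]]
94 [ 552.  -162.2   77.4] [[599.2, 309.7], [595.2, 267.0], [584.1, 146.5]]
foot [564. 285.] [634. 327.]
body [551. 237.] [639. 290.]
top [538. 117.] [629. 168.]
rim [550. 314.] [656. 379.]
```

The scene crop shows the can upright above the socket: foot centre near (605,318), rim centre near (607,350), so the alignment is within about 2 mm. The arm blocks the top camera. Going down gently.

move_arm --series '[{"linear": [0.0005, 0, 0.008], "rotation": [0, 0, 0.1], "fingers": 1}, {"linear": [0.0005, 0, 0.008], "rotation": [0, 0, 0.1], "fingers": 1}, {"linear": [0, 0, 0.008], "rotation": [0, 0, 0], "fingers": 1}, {"linear": [0, 0, 0.006], "rotation": [0, 0, 0], "fingers": 1}, {"linear": [0, 0, 0.004], "rotation": [0, 0, 0], "fingers": 1}, {"linear": [0, 0, 0.003], "rotation": [0, 0, 0], "fingers": 1}, {"linear": [0, 0, 0.002], "rotation": [0, 0, 0], "fingers": 1}]'

```text
time_s: 9.9
tcp_pos: [552.3, -161.7, 131.7]
orientation: [-179.7, 0.2, 171.2]
wrist_force: [-1.8, -4.1, 0.6]
grip_width: 52.6
```

```bash
cat > st.py <<'E'
from h import *
s,p,r=state();print(s['time_s'],p.round(2),s['orientation'].round(2),s['wrist_force'].round(1),s['ft_torque'].round(2),s['grip_width'].round(1),s['joint_vel'].round(1))
E
python3 st.py
```

```text
Traceback (most recent call last):
  File "st.py", line 2, in <module>
    s,p,r=state();print(s['time_s'],p.round(2),s['orientation'].round(2),s['wrist_force'].round(1),s['ft_torque'].round(2),s['grip_width'].round(1),s['joint_vel'].round(1))
                                                                                                                           ^^^^^^^^^^^^^^^^^^^^^
AttributeError: 'float' object has no attribute 'round'
```

move_arm --series '[{"linear": [0, -0.0015, 0.001], "rotation": [0, 0, 0], "fingers": 1}, {"linear": [0, -0.001, 0.002], "rotation": [0, 0, 0], "fingers": 1}, {"linear": [0, 0, 0.002], "rotation": [0, 0, 0], "fingers": 1}, {"linear": [0, 0, 0], "rotation": [0, 0, 0], "fingers": 1}]'

```text
time_s: 10.23
tcp_pos: [551.6, -163.3, 125.4]
orientation: [-179.9, 0.2, 171.2]
wrist_force: [0.1, 0.2, -3.7]
grip_width: 52.5
```

```bash
sed -i "s/s\['grip_width'\].round(1)/s['grip_width']/" st.py; python3 st.py
```

```text
10.2333 [ 551.61 -163.33  125.4 ] [-1.7990e+02  1.6000e-01  1.7125e+02] [ 0.1  0.2 -3.7] [-0.14  0.    0.02] 52.4993771538514 [ 0.1 -0.  -0.   0.1  0.3 -0.1]
```

move_arm --series '[{"linear": [0, 0, 0.0015], "rotation": [0, 0, 0], "fingers": 1}, {"linear": [0, 0, 0.0015], "rotation": [0, 0, 0], "fingers": 1}, {"linear": [0, 0, 0.0015], "rotation": [0, 0, 0], "fingers": 1}, {"linear": [0, 0, 0], "rotation": [0, 0, 0], "fingers": 1}]'

```text
time_s: 10.57
tcp_pos: [551.6, -163.3, 120.1]
orientation: [-179.9, 0.1, 171.3]
wrist_force: [0.5, -0.9, -2.7]
grip_width: 52.9
```

```bash
python3 st.py
```

```text
10.5667 [ 551.58 -163.28  120.05] [-1.7990e+02  1.3000e-01  1.7125e+02] [ 0.5 -0.9 -2.7] [-0.27 -0.05 -0.03] 52.949991886277076 [0.  0.1 0.1 0.1 0.1 0. ]
```

move_arm --series '[{"linear": [0, 0, 0.0015], "rotation": [0, 0, 0], "fingers": 1}, {"linear": [0, 0, 0.0015], "rotation": [0, 0, 0], "fingers": 1}, {"linear": [0, 0, 0], "rotation": [0, 0, 0], "fingers": 1}]'

```text
time_s: 10.82
tcp_pos: [551.6, -163.3, 116.7]
orientation: [-179.9, 0.1, 171.3]
wrist_force: [0.3, -1.2, -2.7]
grip_width: 52.6
```

```bash
python3 st.py
```

```text
10.8167 [ 551.63 -163.27  116.75] [-1.7990e+02  1.3000e-01  1.7126e+02] [ 0.3 -1.2 -2.7] [-0.3  -0.09  0.05] 52.59428579716994 [-0.  -0.   0.1  0.1  0.1  0.1]
```

Already past the key's top height with no resistance, so the notch seems to be over the key. Continuing.

move_arm --series '[{"linear": [0, 0, 0.0015], "rotation": [0, 0, 0], "fingers": 1}, {"linear": [0, 0, 0.0015], "rotation": [0, 0, 0], "fingers": 1}, {"linear": [0, 0, 0.0015], "rotation": [0, 0, 0], "fingers": 1}, {"linear": [0, 0, 0], "rotation": [0, 0, 0], "fingers": 1}]'

```text
time_s: 11.15
tcp_pos: [551.6, -163.3, 111.8]
orientation: [-179.9, 0.1, 171.3]
wrist_force: [0.5, -0.5, -3.2]
grip_width: 52.7
```

```bash
python3 st.py
```

```text
11.15 [ 551.62 -163.28  111.85] [-1.7989e+02  1.3000e-01  1.7126e+02] [ 0.5 -0.5 -3.2] [-0.28 -0.03 -0.01] 52.663368436398756 [-0.   0.1  0.1  0.1  0.   0.1]
```

move_arm --series '[{"linear": [0, 0, 0.001], "rotation": [0, 0, 0], "fingers": 1}, {"linear": [0, 0, 0.001], "rotation": [0, 0, 0], "fingers": 1}, {"linear": [0, 0, 0.001], "rotation": [0, 0, 0], "fingers": 1}, {"linear": [0, 0, 0], "rotation": [0, 0, 0], "fingers": 1}]'

```text
time_s: 11.48
tcp_pos: [551.8, -163.3, 108.9]
orientation: [-179.9, 0.2, 171.3]
wrist_force: [-0.4, -0.9, -2.1]
grip_width: 52.6
```

```bash
python3 st.py
```

```text
11.4833 [ 551.83 -163.32  108.93] [-1.7989e+02  1.7000e-01  1.7126e+02] [-0.4 -0.9 -2.1] [-0.17  0.12  0.01] 52.62883632044709 [-0.  -0.1 -0.   0.1 -0.1 -0. ]
```

move_arm --series '[{"linear": [0, 0, 0.001], "rotation": [0, 0, 0], "fingers": 1}, {"linear": [0, 0, 0.001], "rotation": [0, 0, 0], "fingers": 1}, {"linear": [0, 0, 0], "rotation": [0, 0, 0], "fingers": 1}]'

```text
time_s: 11.73
tcp_pos: [552.2, -163.4, 109.0]
orientation: [-179.9, 0.3, 171.3]
wrist_force: [-0.6, -0.8, -3.6]
grip_width: 52.4
```

```bash
python3 st.py
```

```text
11.7333 [ 552.17 -163.4   108.99] [-179.87    0.29  171.26] [-0.6 -0.8 -3.6] [-0.26  0.3   0.01] 52.42402360037459 [ 0.  -0.2  0.   0.4 -0.1  0.1]
```

move_arm --series '[{"linear": [0, 0, 0.002], "rotation": [0, 0, 0], "fingers": 1}, {"linear": [0, 0, 0.002], "rotation": [0, 0, 0], "fingers": 1}]'

```text
time_s: 11.9
tcp_pos: [553.3, -163.5, 108.7]
orientation: [-179.9, 0.6, 171.3]
wrist_force: [-5.5, 2.1, 15.7]
grip_width: 52.7
```

```bash
python3 st.py
```

```text
11.9 [ 553.35 -163.54  108.7 ] [-179.86    0.56  171.26] [-5.5  2.1 15.7] [ 0.24  1.89 -0.07] 52.69396657168016 [ 0.1 -0.7 -0.8 -1.5  0.1  0.1]
```

move_arm --series '[{"linear": [0.0015, 0, -0.0005], "rotation": [0, 0.5, 0], "fingers": 1}, {"linear": [0, 0, 0], "rotation": [0, 0, 0], "fingers": 1}, {"linear": [0, 0, 0], "rotation": [0, 0, 0], "fingers": 0}, {"linear": [0, 0, 0], "rotation": [0, 0, 0], "fingers": -0.5}, {"linear": [0, 0, 0], "rotation": [0, 0, 0], "fingers": -1}, {"linear": [0, 0, 0], "rotation": [0, 0, 0], "fingers": -1}, {"linear": [0, 0, 0], "rotation": [0, 0, 0], "fingers": -1}, {"linear": [0, 0, 0], "rotation": [0, 0, 0], "fingers": -1}]'

```text
time_s: 12.57
tcp_pos: [552.9, -162.9, 109.3]
orientation: [-179.9, 0.2, 171.3]
wrist_force: [-0.3, 0.4, -0.7]
grip_width: 85.3
```

```bash
python3 st.py
```

```text
12.5667 [ 552.88 -162.9   109.28] [-1.7994e+02  1.7000e-01  1.7128e+02] [-0.3  0.4 -0.7] [-0.03 -0.03  0.03] 85.33765724432637 [ 0.   0.   0.2 -0.1  0.1  0. ]
```

move_arm --series '[{"linear": [0, 0, -0.006], "rotation": [0, 0, 0], "fingers": -1}, {"linear": [0, 0, -0.012], "rotation": [0, 0, 0], "fingers": -1}, {"linear": [0, 0, -0.02], "rotation": [0, 0, 0], "fingers": -1}, {"linear": [0, 0, -0.025], "rotation": [0, 0, 0], "fingers": -1}, {"linear": [0, 0, -0.025], "rotation": [0, 0, 0], "fingers": -1}, {"linear": [0, 0, -0.025], "rotation": [0, 0, 0], "fingers": -1}, {"linear": [0.02, 0, -0.02], "rotation": [0, 0, 0], "fingers": -1}, {"linear": [0.03, 0, -0.01], "rotation": [0, 0, 0], "fingers": -1}, {"linear": [0.03, 0, 0], "rotation": [0, 0, 0], "fingers": -1}, {"linear": [0.03, 0, 0], "rotation": [0, 0, 0], "fingers": -1}, {"linear": [0.03, 0, 0], "rotation": [0, 0, 0], "fingers": -1}, {"linear": [0.03, 0, 0], "rotation": [0, 0, 0], "fingers": -1}, {"linear": [0.03, 0, 0], "rotation": [0, 0, 0], "fingers": -1}, {"linear": [0, 0, 0], "rotation": [0, 0, 0], "fingers": -1}, {"linear": [0, 0, 0], "rotation": [0, 0, 0], "fingers": -1}]'

```text
time_s: 13.82
tcp_pos: [347.1, -130.5, 264.7]
orientation: [-179.9, 0.6, 171.3]
wrist_force: [-0.2, 1.1, 0.8]
grip_width: 85.6
```

```bash
python3 st.py
python3 - <<'E'
from h import *
a=env.read_camera('top')[:,:,::-1];b=env.read_camera('scene')[:,:,::-1]
cv2.imwrite('pics/s_end.png',b);cv2.imwrite('pics/t_end.png',a)
o=np.zeros((480,800,3),np.uint8)
o[:400,:400]=cv2.resize(a[150:230,320:400],(400,400),interpolation=2)
o[:,400:]=cv2.resize(b[140:230,240:315],(400,480),interpolation=2)
cv2.imwrite('pics/end.png',cv2.convertScaleAbs(o,alpha=1.4))
s=np.array([550.3,-162.7,17]);an=np.radians(np.arange(0,360,10))
for nm,z,rad in(('rim',30,33),('body',33,27),('top',122,27)):
    P=s+np.c_[rad*np.cos(an),rad*np.sin(an),z+0*an]
    t=(proj('top',P)-[320,150])*5; c=(proj('scene',P)-[240,140])*5.333+[400,0]
    print(nm,t.min(0).round(),t.max(0).round(),c.min(0).round(),c.max(0).round())
E
```

```text
13.8167 [ 347.14 -130.48  264.7 ] [-179.89    0.63  171.34] [-0.2  1.1  0.8] [-0.06  0.01  0.03] 85.58878800199193 [-0.5 -3.6 -1.3  2.2 -0.1 -0.3]
rim [132. 182.] [240. 289.] [550. 314.] [656. 380.]
body [142. 191.] [230. 278.] [559. 316.] [646. 370.]
top [152. 163.] [246. 256.] [547. 202.] [637. 254.]
```

View pics/end.png

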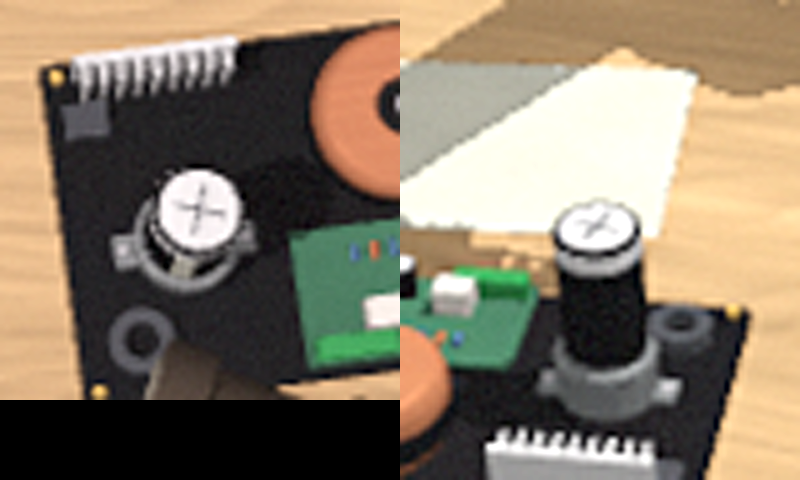

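The final crop shows the can upright in the socket. Its top disc spans rows 200–252 in the scene panel against 202–254 predicted for fully home; resting on the key would put it about 22 px higher. The ferrite ring is unmoved and the gripper is clear, so I'm handing in.

```bash
python3 -c "
from workcell import env
print(env.job_done())"
```

```text
the job is handed in; nothing more can be done
None
```

I plugged the taller can capacitor into the chassis socket, and by every check I made it stands upright and fully home. I handed the job in at about 14 s of the 51 s allowed; no verdict is reported.

**What I did:** I gripped the tall can along its axis, drew it out of the rack and stood it upright. I set its notch to the key angle read from the top picture, about -9° in the world frame. It went down past the key on the first try, so I never had to turn it to search for the angle.

**Last checks:**
- **Depth:** The can met firm contact with the tool at 109 mm, which puts the foot at about 18 mm, against 17 mm for the socket floor.
- **Position:** In the scene picture the top lies within about 2 enlarged pixels of where a fully seated can should appear. Resting on the key would show about 22 pixels higher.
- **Robot:** The gripper is open and about 200 mm clear, with wrist force near zero.

**What went wrong or disagreed:**
- **Approach:** On the first approach joint 6 ran to its 180° limit, and the tool slid about 120 mm sideways. It touched nothing; I backed off and regrasped with a half turn.
- **Camera disagreement:** The two cameras differed by a few millimetres on positions. I settled this by feel on the socket's lead-in.
- **Not checked:** The shorter capacitor and the loose things, apart from the ferrite ring, were not checked in a picture at the end.

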